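# Lay the carton down in the transit case and shut the lid

## Robot

A 6-joint arm with a two-finger parallel gripper is mounted at the origin on the work surface. World frame = base frame: x ahead of the robot, y to its left, z up, the work surface at z = 0. Lengths are in m, angles in rad, forces in N, time in s.
With the tool pointing down it reaches from about 0.3 to 0.825 m from the base axis. Payload 5.4 kg.
Tool frame: the origin (TCP) lies at the very end of the fingers, on their centre line; the grasp point (between the pads) lies 19 mm behind it; z points along the fingers, x is the direction in which the jaws open and shut, and the axes are right-handed (so a half turn about z gives the same grasp; the last joint's range is limited). The gripper opens to 92 mm and grips with 3 to 60 N. Pads are 20 mm wide; open, the fingers measure 128 mm over their backs; the gripper's body (75 mm by 189 mm) begins 69 mm behind the grasp point.
Start: joints at [-1.532, 0.158, 1.597, -0, 1.386, -0.21], TCP at [0.142, -0.557, 0.215] pointing down, gripper open.
Joint ranges: [-2.91, 2.91], [-0.94, 2.29], [0.18, 2.7], [-1.29, 4.43], [0.17, 2.64], [-3, 3]. Speed limits (rad/s): [2.57, 2.57, 3.14, 3.14, 3.14, 3.14].

## Interface

Orientations are given as a rotation vector (axis times angle).
In Python, from workcell import bot gives the robot as it stands. Calls block until the motion is done:
- bot.goto(position, orientation): joint-space move of the TCP to a pose.
- bot.line_to(position, rot=None, max_speed=0.15): straight line of the TCP; rot=None keeps the orientation; max_speed is the mean speed in m/s.
- bot.set_joints(angles): joint-space move.
- bot.set_gripper(opening, newtons=None): opening from 0.0 (shut) to 1.0 (fully open); newtons is the grip in N (None keeps the last); returns when the fingers have stopped.
- bot.hold(seconds).
- bot.inverse_kinematics(position, orientation): joint angles nearest the present ones, or None.
- bot.read_camera(name): name is "side" or "top" or "wrist"; returns a dict with "pixels" (480x640x3 uint8, blue, green, red), "fx", "fy", "cx", "cy" (pixels), "R" (3x3) and "t" (3): a world point X has camera coordinates R X + t. Camera axes: x right, y down, z forward; pixel columns grow to the right and rows downward; lengths in m; the calibration is good to about 2 mm. A picture is of the moment at which its call begins. There is no depth.
A pose or a line that the arm cannot do raises bot.MotionError and nothing moves.
- bot.job_done(): hands the job in, once; it reports no verdict.
Readings, each from a call of its own:
- bot.current_clock(): time.
- bot.current_joints(): joint angles.
- bot.current_joint_vel(): joint speeds.
- bot.current_effort(): joint torques, N m.
- bot.current_ee_pos(): TCP position.
- bot.current_tool_rot(): TCP orientation.
- bot.current_contact_force(): force on the tool from outside, world axes, zero at the start.
- bot.current_ft_torque(): the same for the moment, N m.
- bot.current_opening(): opening from 0.0 (shut) to 1.0 (fully open).
Only numpy, scipy, OpenCV 4.12 (cv2) and the standard library are available. Lean on these libraries where they do the work, as an engineer would, in place of code of your own. Each camera call takes 0.05 s, during which the arm holds its last target.

## Task

The carton was put into the transit case standing on end, so the lid cannot be shut. Push its top so that it tips over the first bearer and lies on its back on both bearers; then break the knee of the lid's folding stay and lower the lid gently until it is fully shut, without letting it slam. Leave everything else on the bench alone.

Things in the scene. Friction and masses are not known exactly. Their poses are not given: they have to be found in the camera images.
- case: open plywood transit case with aluminium edges, fixed on the bench; outside 334 (x) x 194 (y) x 120 high to the rim, walls 12, floor 10 thick: inside x -155 to 155, y -85 to 85, floor z = 10; slippery inside. Origin: centre of its underside; +x points away from the robot along the case, +y to the lid's hinge side, z up.
- bearer (a point): the first of two wooden strips across the case's inner floor, each 20 wide and 10 high (tops at z = 20 of the case): the point is the middle of the top edge of its near face, at x = -47 of the case. This face blocks the carton's foot. The second strip lies at x 85 to 105. The carton on its back is to rest on both.
- carton: cardboard carton, 86 deep (x) x 120 wide (y) x 180 tall (z), 0.4 to 0.8 kg, standing on end on the case's floor in its near (-x) end, 4 to 14 short of the first bearer, within 0.05 rad of square to the case, 70 above the rim; too big to grasp. Origin: centre of its underside. Its -x face has the label, its +x face is the back, which is to lie on the bearers, top end to the case's +x.
- lid (a joint): plywood lid, 334 x 194 x 10, 0.45 kg. rad: 0 = propped open, leaning 10 degrees outwards past upright, edge 310 above the bench; grows as it closes; 1.75 = shut on the rim. Slightly stiff, damped hinge: once the stay is folded it stays put near upright, and from about 70 degrees of opening down it sinks shut slowly by itself. Cannot be closed while the stay is locked.
- lid_hinge (a point): middle of the lid's hinge line, on the case's +y rim (y = 97, z = 120 of the case), parallel to the case's x.
- lid_edge (a point): middle of the lid's free long edge, mid-thickness, 194 from the hinge line.
- knee (a joint): knee of the folding stay: two flat steel bars, 86 between pivots, 14 wide, outside the case's near end, from the case up to the lid's end 110 from its hinge. rad: 0 = locked on its stop, 0.08 past straight; grows as it folds; 2.7 = lid shut. It breaks at a few N when the knee grip is pushed away from the lid (to the case's -y, level); 90 mm of level push draws the lid down to 60 degrees of opening.
- knee_grip (a point): middle of the black round finger grip on the knee: 16 diameter, 43 long, parallel to the case's x, sticking out from the bars towards the robot (at the start x -177 to -220, y = 72, z = 157 of the case), 10 clear of the case's and lid's ends, free above, below and at both sides. It swings about the stay's pivot.
- stay_pivot (a point): lower pivot of the stay, on the case's near end face (x = -167, y = 17, z = 90 of the case); the knee swings about it at radius 86, from the lid side over the top to the other side.
- squat_box: low, flat cardboard box, 110 x 80 x 55 high, beside the case on its catch (-y) side; a bystander. Its origin is the centre of its underside.
- screwdriver: black-handled screwdriver 190 long lying along its own x near the case's near corner; a bystander. Its origin is the centre of its underside.
- bin_loose: small grey picking bin, 170 x 110 x 85 high, with metal parts in it; a bystander. Its origin is the centre of its underside.
- pen_cup: white cup, 76 diameter, 100 high, with scissors and pens that stand up to 150 high; a bystander. Its origin is the centre of its underside.
- tape_dispenser: black desk tape dispenser, 140 x 58 x 94 high; a bystander. Its origin is the centre of its underside.
- stapler: black stapler, 135 x 34 x 55 high; a bystander. Its origin is the centre of its underside.
- label_roll: roll of white labels lying flat, 84 diameter, 45 high; a bystander. Its origin is the centre of its underside.
Things that resemble listed ones, but are neither listed nor needed, are in the scene too. Leave any pink look-alike of the carton alone.

How it is judged:
On the way, in this order (a step that is already met when the one before it is completed fails the run):
1. the carton lies at rest on its back on both bearers, with the lid still propped open (angle between carton's own z axis and vertical between 1.5 and 1.64 rad and angle between carton's own x axis and vertical above 3.05 rad and z of carton in the frame of case between 0.055 and 0.071 m and x of carton in the frame of case between -0.09 and -0.02 m and linear speed of carton below 0.02 m/s and value of joint each of lid, knee below 0.3 rad), for 0.2 s.
2. the knee of the stay is broken (folded by more than 0.5 rad) (value of joint knee above 0.5 rad), for 0.05 s.
At the end, for the whole second after the job is handed in: The carton lies at rest on its back (its long axis level within 4 degrees, label side up within 5 degrees) on both bearers in the case, and the lid is shut to within 0.03 rad (1.7 degrees) (angle between carton's own z axis and vertical between 1.5 and 1.64 rad and angle between carton's own x axis and vertical above 3.05 rad and z of carton in the frame of case between 0.055 and 0.071 m and x of carton in the frame of case between -0.09 and -0.02 m and linear speed of carton below 0.02 m/s and value of joint lid above 1.72 rad); the robot touches nothing.
It fails at once if the lid slams: it turns faster than 1.5 rad/s in the last 0.4 rad before it is shut (value of joint lid above 1.35 rad and velocity of joint lid above 1.5 rad/s).
It fails at once if one of the other things on the bench is moved by more than 30 mm (distance of any of squat_box, screwdriver, bin_loose, pen_cup, tape_dispenser, stapler, label_roll from where it was at the start of the episode above 0.03 m).
It also fails if it takes over 61 s, if anything falls off the work surface, if the arm or the gripper's body presses on something with over 40 N, if the wrist force passes 120 N, or if a joint passes its speed limit or range.

## Working session

There is one attempt and no reset: what is moved stays moved. The work goes in short steps, each a Python script; the robot and the scene stay as the last script left them, time stands still between calls to the robot, and variables do not carry over. Pictures are saved under pics/ and viewed, and the job is handed in when it is done.

```bash
mkdir -p pics; ls
cat > h.py <<'E'
import numpy as np, cv2
from workcell import bot
def snap(n,fn):
    d=bot.read_camera(n); cv2.imwrite('pics/'+fn,d['pixels'])
    import pickle; pickle.dump(d,open('pics/'+fn+'.pkl','wb')); return d
def proj(d,X):
    c=np.array(d['R'])@np.array(X)+np.array(d['t']); return d['fx']*c[0]/c[2]+d['cx'],d['fy']*c[1]/c[2]+d['cy']
def onz(d,u,v,z):
    R=np.array(d['R']);o=-R.T@np.array(d['t']);r=R.T@np.array([(u-d['cx'])/d['fx'],(v-d['cy'])/d['fy'],1]);return o+r*(z-o[2])/r[2]
E
python3 - <<'E'
from h import *
for n in['side','top','wrist']:
    d=snap(n,n+'0.png'); print(n,-np.array(d['R']).T@np.array(d['t']),d['fx'],np.round(d['R'],2).tolist())
print(bot.current_clock(),bot.current_tool_rot())
E
```

```text
pics
side [ 0.5856366  -0.47529097  1.57886209] 579.2980460963304 [[0.99, 0.15, -0.0], [0.14, -0.94, -0.3], [-0.05, 0.3, -0.95]]
top [ 0.29074505 -0.0141565   1.82299054] 602.937971399005 [[0.03, -1.0, 0.02], [-0.99, -0.03, -0.12], [0.12, -0.02, -0.99]]
wrist [ 0.2131614  -0.53883139  0.38325245] 365.43070298566363 [[0.25, -0.97, -0.0], [-0.94, -0.24, 0.26], [-0.25, -0.06, -0.97]]
0.15 [-2.47902131e+00  1.92798767e+00  1.40614399e-03]
```

View pics/side0.png

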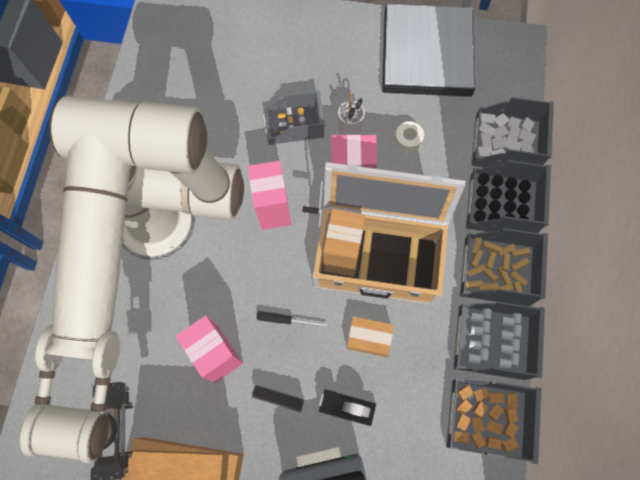

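View pics/top0.png

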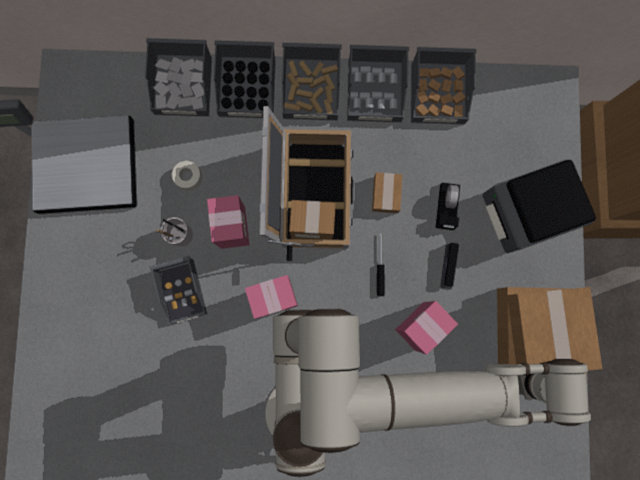

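The case is at about (380,235) in the side view and (318,188) in the top view, with the carton at its near end and the grip at (290,253) in the top view. I'll zoom in.

Run:
```python
import cv2
a=cv2.imread('pics/side0.png');cv2.imwrite('pics/side0z.png',cv2.resize(a[155:310,295:475],None,fx=4.3,fy=3.8*4.3/3.8*0.88,interpolation=cv2.INTER_CUBIC) if 0 else cv2.resize(a[155:305,290:480],None,fx=4,fy=4,interpolation=cv2.INTER_CUBIC))
a=cv2.imread('pics/top0.png');cv2.imwrite('pics/top0z.png',cv2.resize(a[120:270,240:430],None,fx=4,fy=4,interpolation=cv2.INTER_CUBIC))
```

```text
(no output)
```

View pics/side0z.png

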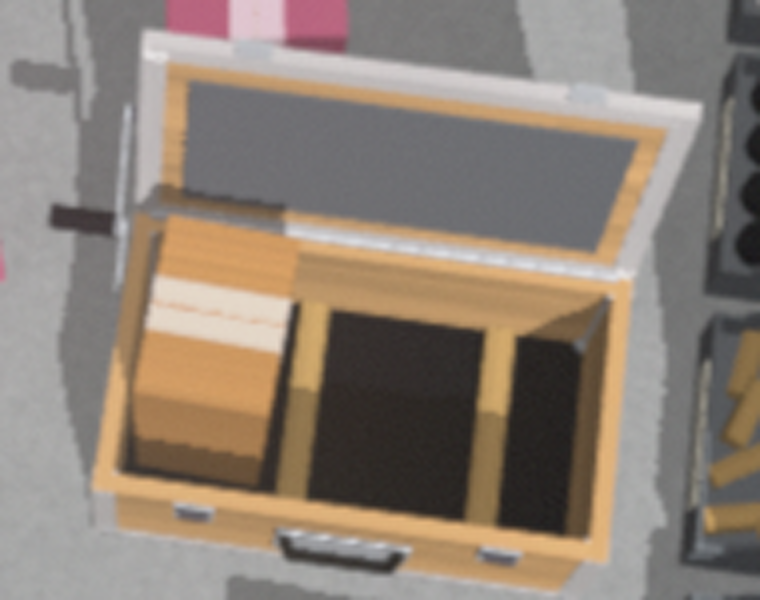

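View pics/top0z.png

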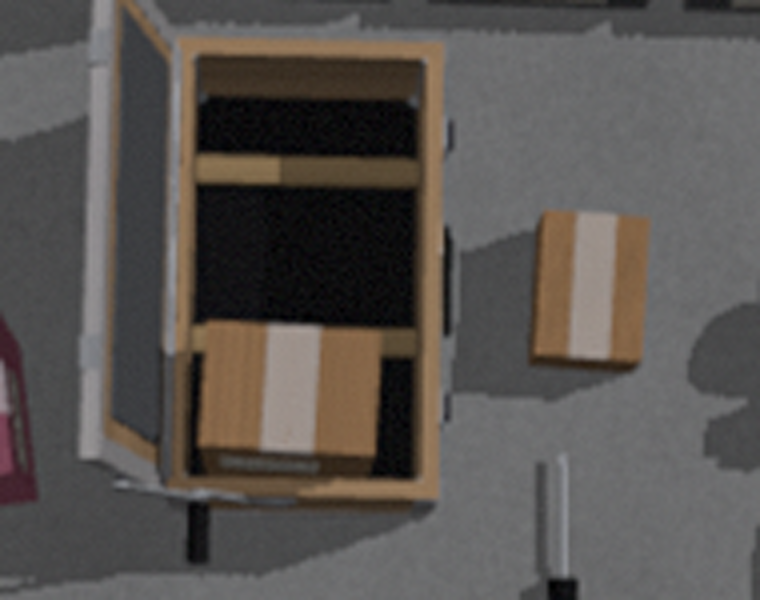

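```bash
cat > fit.py <<'E'
from h import *
import pickle
from scipy.optimize import least_squares
S=pickle.load(open('pics/side0.png.pkl','rb'));T=pickle.load(open('pics/top0.png.pkl','rb'))
def T_(p):return (240+p[0]/4,120+p[1]/4)
def S_(p):return (290+p[0]/4,155+p[1]/4)
obs=[(T,T_((443,40)),(167,-97,120)),(T,T_((437,500)),(-167,-97,120)),(T,T_((178,38)),(167,97,120)),(T,T_((165,489)),(-167,97,120)),
(S,S_((94,490)),(-167,-97,120)),(S,S_((608,562)),(167,-97,120)),(S,S_((632,275)),(167,97,120)),(S,S_((131,208)),(-167,97,120)),
(T,T_((198,562)),(-220,72,157)),(S,S_((50,217)),(-220,72,157))]
def w(q,P):
    c,s=np.cos(q[2]),np.sin(q[2]);P=np.array(P)/1000;return np.array([q[0]+c*P[0]-s*P[1],q[1]+s*P[0]+c*P[1],P[2]])
f=lambda q:np.concatenate([np.array(proj(d,w(q,P)))-uv for d,uv,P in obs])
r=least_squares(f,[.6,0,0],loss='soft_l1');q=r.x
print(q,np.round(f(q).reshape(-1,2),1).tolist())
# carton: top corners  z=190 ; order near-hinge, far-hinge,far-catch,near-catch
oc=[(T,T_((197,450)),(-43,60)),(T,T_((207,322)),(43,60)),(T,T_((384,328)),(43,-60)),(T,T_((379,457)),(-43,-60)),
(S,S_((165,217)),(-43,60)),(S,S_((298,240)),(43,60)),(S,S_((268,420)),(43,-60)),(S,S_((133,400)),(-43,-60))]
def g(k):
    out=[]
    for d,uv,P in oc:
        c,s=np.cos(k[2]),np.sin(k[2]);X=(1000*k[0]+c*P[0]-s*P[1],1000*k[1]+s*P[0]+c*P[1],190)
        out.append(np.array(proj(d,w(q,X)))-uv)
    return np.concatenate(out)
r=least_squares(g,[-.1,0,0],loss='soft_l1');print('carton in case',r.x,np.round(g(r.x).reshape(-1,2),1).tolist())
print('grip',w(q,(-200,72,157)))
np.save('q.npy',q);np.save('k.npy',r.x)
E
python3 fit.py
```

```text
[ 0.65377342 -0.0258334   0.01069087] [[-0.5, -0.2], [0.0, -1.3], [-0.8, -1.0], [-0.2, 0.3], [-1.0, 0.0], [-0.6, -0.0], [-0.5, 0.9], [0.6, 1.1], [-0.5, -0.3], [-0.7, -0.0]]
carton in case [-0.10183115  0.00770102 -0.02596115] [[1.2, -1.4], [0.1, -0.4], [-0.5, 0.1], [-0.4, -1.2], [-0.6, 0.6], [-0.6, 0.1], [-0.2, -0.2], [-0.6, -0.8]]
grip [0.45301512 0.04402436 0.157     ]
```

```bash
cat > s1.py <<'E'
from h import *
from scipy.spatial.transform import Rotation as Ro
q=np.load('q.npy');k=np.load('k.npy')
def w(P):
    c,s=np.cos(q[2]),np.sin(q[2]);P=np.array(P,float);return np.array([q[0]+c*P[0]-s*P[1],q[1]+s*P[0]+c*P[1],P[2]])
def down(sgn,yaw):
    x=np.array([0,sgn,0.]);z=np.array([0,0,-1.]);R=np.column_stack([x,np.cross(z,x),z]);return (Ro.from_euler('z',yaw)*Ro.from_matrix(R)).as_rotvec()
E
python3 - <<'E'
from s1 import *
P=w((-.168,.004,.172));print(P)
print(Ro.from_rotvec(bot.current_tool_rot()).as_matrix().round(2).tolist())
for s in(1,-1):
    r=down(s,q[2]);
    for p in (P,P+[0,0,.15],P+[.14,0,0],w((-.215,.11,.137)),w((-.215,-.02,.137))):
        j=bot.inverse_kinematics(p,r);print(s,None if j is None else np.round(j,2))
E
```

```text
[ 0.48574026 -0.02362966  0.172     ]
[[0.25, -0.97, -0.0], [-0.97, -0.25, 0.0], [-0.0, -0.0, -1.0]]
1 [-0.3  -0.04  1.89  0.    1.29 -1.88]
1 [-0.3  -0.13  1.68  0.    1.59 -1.88]
1 [-0.23  0.32  1.49  0.    1.33 -1.81]
1 [-0.09 -0.11  2.03  0.    1.22 -1.67]
1 [-0.38 -0.12  2.04  0.    1.22 -1.97]
-1 [-0.3  -0.04  1.89  0.    1.29  1.26]
-1 [-0.3  -0.13  1.68  0.    1.59  1.26]
-1 [-0.23  0.32  1.49  0.    1.33  1.33]
-1 [-0.09 -0.11  2.03  0.    1.22  1.47]
-1 [-0.38 -0.12  2.04  0.    1.22  1.18]
```

Run:
```python
from s1 import *
r=down(1,q[2]+k[2]*0.5)
p=bot.current_ee_pos()
bot.line_to([p[0],p[1],.34],max_speed=.2)
bot.set_gripper(.45)
bot.goto(w((-.172,.004,.33)),r);print(bot.current_clock())
bot.line_to(w((-.172,.004,.172)),max_speed=.12)
print(bot.current_clock(),bot.current_ee_pos(),bot.current_contact_force())
snap('side','side1.png');snap('wrist','wrist1.png')
```

```text
4.0417
5.5083 [ 0.48233473 -0.02384749  0.17284358] [ 0.59287696 -0.20612548  0.15265595]
```

View pics/side1.png

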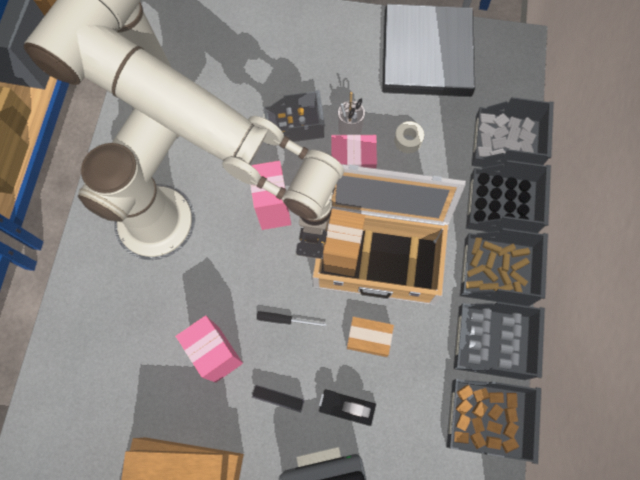

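View pics/wrist1.png

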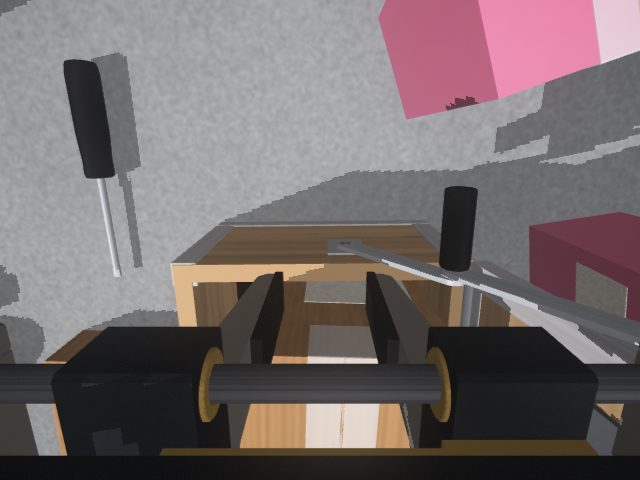

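The wrist view shows the two fingers (about (265,330) and (385,330)) behind the carton's label face. They are clear of the grip at (458,228). Next I push.

```bash
python3 - <<'E'
from s1 import *
for x in (-.150,-.125,-.10,-.075,-.055):
    bot.line_to(w((x,.004,.172)),max_speed=.07)
    print(x,bot.current_clock(),np.round(bot.current_contact_force(),1))
snap('side','side2.png');snap('wrist','wrist2.png')
E
python3 -c "
import cv2,numpy as np
a=cv2.imread('pics/side2.png')[155:305,290:480];b=cv2.imread('pics/wrist2.png')
cv2.imwrite('pics/c2.png',np.vstack([cv2.resize(a,(380,300)),cv2.resize(b,(380,285))]))"
```

```text
-0.15 6.075 [-0.3 -1.2 -0.1]
-0.125 6.5833 [-0.7 -0.3 -0.2]
-0.1 7.0917 [-0.3 -0.2  0. ]
-0.075 7.6 [-0.2  0.4 -0.8]
-0.055 8.0333 [0.3 0.2 0.4]
```

View pics/c2.png

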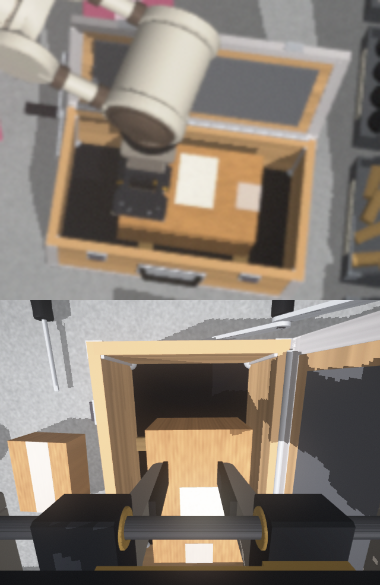

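```bash
python3 - <<'E'
from s1 import *
bot.line_to(w((-.075,.004,.34)),max_speed=.25)
bot.goto(w((-.218,.004,.34)),down(1,q[2]))
bot.set_gripper(0)
print(bot.current_clock())
snap('side','side3.png');snap('top','top3.png')
E
python3 -c "
import cv2,numpy as np
a=cv2.imread('pics/side3.png')[155:305,290:480]
cv2.imwrite('pics/c3.png',cv2.resize(a,(760,600),interpolation=cv2.INTER_CUBIC))"
```

```text
10.3
```

View pics/c3.png

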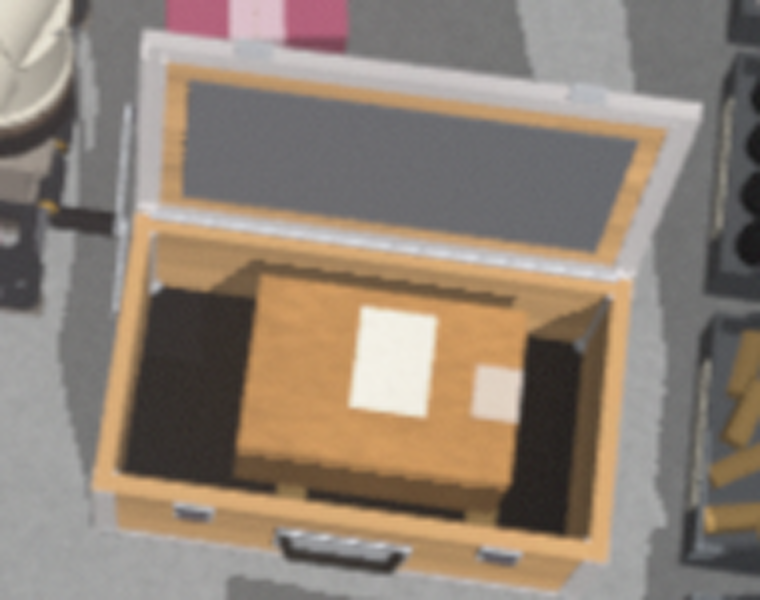

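View pics/top3.png

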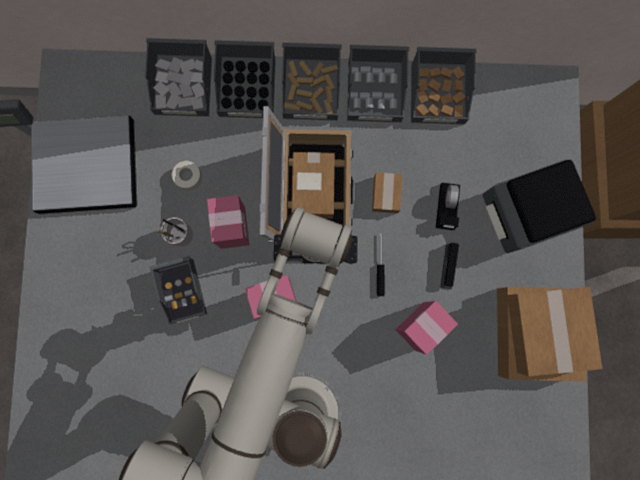

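The carton is lying label up, with crop corners (258,272), (236,460), (512,490) and (527,312). I'll check its x in the case frame.

Run:
```python
from s1 import *
import pickle
d=pickle.load(open('pics/side3.png.pkl','rb'))
for p in((258,272),(236,460),(512,490),(527,312)):
    X=onz(d,290+p[0]/4,155+p[1]/4,.106)-[q[0],q[1],0];c,s=np.cos(q[2]),np.sin(q[2]);print(np.round([c*X[0]+s*X[1],-s*X[0]+c*X[1]],4))
# descend beside the grip on its lid side
bot.goto(w((-.218,.122,.30)),down(1,q[2]))
bot.line_to(w((-.218,.122,.137)),max_speed=.15)
print(bot.current_clock(),bot.current_contact_force())
snap('wrist','wrist4.png')
```

```text
[-0.0787  0.0716]
[-0.0763 -0.06  ]
[ 0.1048 -0.0545]
[0.1031 0.0689]
12.2 [-0.31173882 -0.54195504 -0.37768726]
```

View pics/wrist4.png

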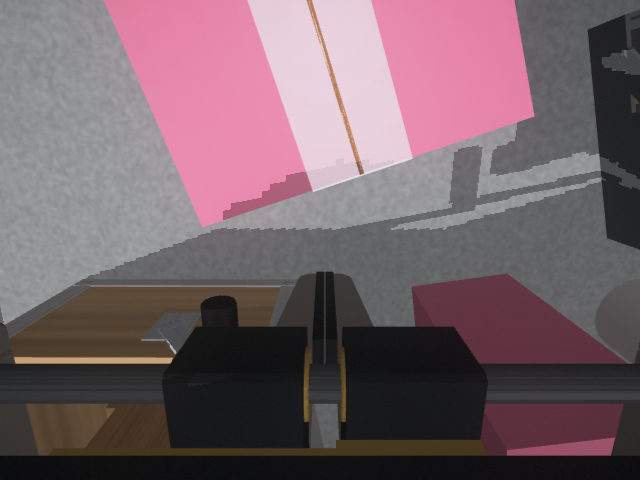

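The carton's underside is at x ≈ -0.077 and its far end at about 0.104, which is in range and on both bearers. The closed fingers ((322,300)) are on the lid side of the grip ((219,310)). Pushing level to -y.

```bash
python3 - <<'E'
from s1 import *
for y in (.10,.08,.06,.04,.02,.005):
    bot.line_to(w((-.216,y,.137)),max_speed=.06)
    print(y,bot.current_clock(),np.round(bot.current_contact_force(),1))
    if y==.06: snap('side','side5a.png')
snap('side','side5.png');snap('wrist','wrist5.png')
E
python3 -c "
import cv2,numpy as np
a=cv2.imread('pics/side5a.png')[155:305,290:480];b=cv2.imread('pics/side5.png')[155:305,290:480]
c=cv2.imread('pics/wrist5.png')
cv2.imwrite('pics/c5.png',np.hstack([np.vstack([cv2.resize(a,(380,300)),cv2.resize(b,(380,300))]),cv2.resize(c,(420,600))]))"
```

```text
0.1 12.7667 [ 0.5 -0.2  0.2]
0.08 13.25 [0.5 2.3 2.3]
0.06 13.7333 [-1.4  0.  -0.5]
0.04 14.2667 [ 0.5 -0.  -0.5]
0.02 14.75 [0.5 0.4 0.4]
0.005 15.15 [0.4 1.  1.2]
```

View pics/c5.png

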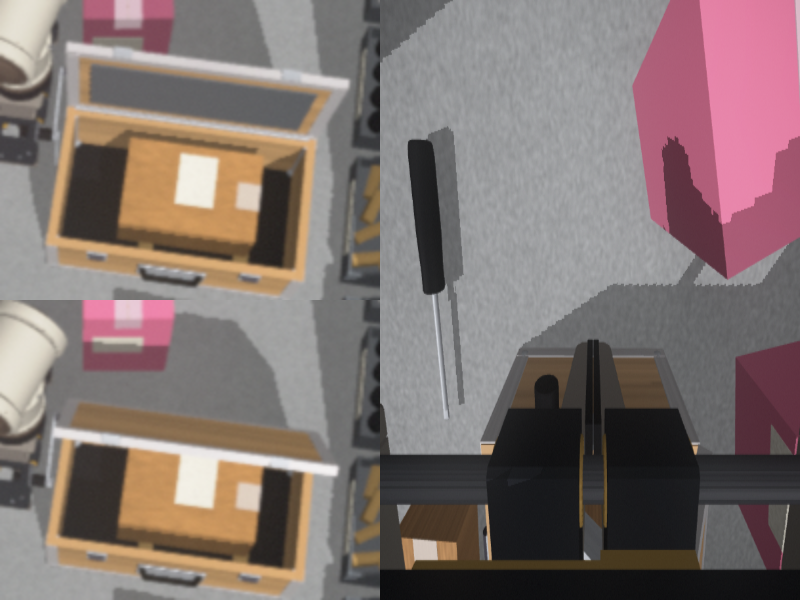

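The lid has come forward to roughly 60–70° of opening and the grip ((545,390) in the wrist panel) is ahead of the fingers. I'll check whether it sinks by itself.

Run:
```python
from s1 import *
L=[]
for i in range(4):
    bot.hold(.7); L.append(cv2.resize(snap('side',f'side6_{i}.png')['pixels'][155:305,290:480],(380,300)))
print(bot.current_clock(),np.round(bot.current_contact_force(),1))
cv2.imwrite('pics/c6.png',np.vstack([np.hstack(L[:2]),np.hstack(L[2:])]))
```

```text
18.25 [-0.5 -0.2 -0.3]
```

View pics/c6.png

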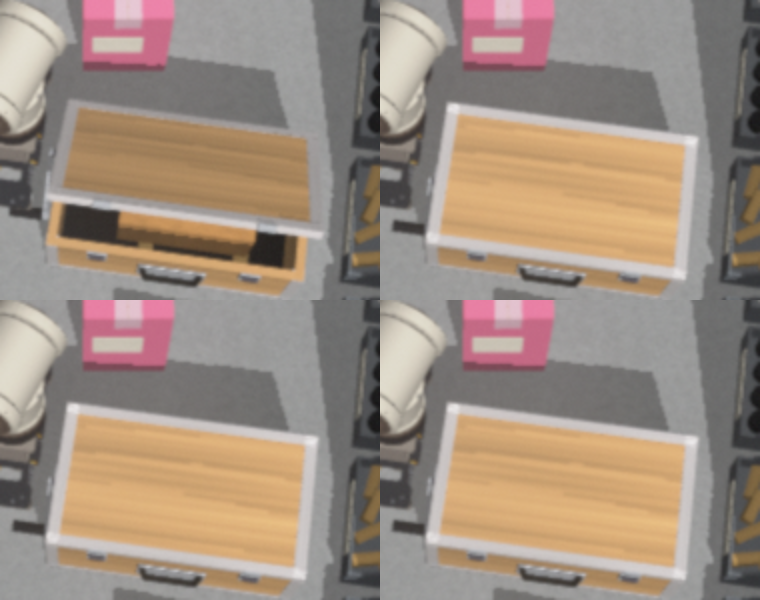

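The lid sank shut by itself, with its front edge on the rim. Now I retreat, verify and hand in.

Run:
```python
from s1 import *
p=bot.current_ee_pos()
bot.line_to([p[0]-.01,p[1]+.01,p[2]],max_speed=.1)
bot.line_to([p[0]-.01,p[1]+.01,.34],max_speed=.15)
bot.hold(.5)
d=snap('side','side7.png');snap('top','top7.png')
print(bot.current_clock(),np.round(bot.current_contact_force(),1))
for z in(.12,.13):
  print([np.round(proj(d,w((sx*.167,sy,z))),1).tolist() for sx in(-1,1) for sy in(-.097,.097)])
cv2.imwrite('pics/c7.png',cv2.resize(d['pixels'][155:305,290:480],(760,600),interpolation=cv2.INTER_CUBIC))
```

```text
20.6417 [-0.6 -0.6 -0.8]
[[312.5, 277.5], [323.4, 208.1], [441.4, 295.5], [447.5, 224.7]]
[[312.4, 276.6], [323.3, 206.8], [442.2, 294.7], [448.2, 223.4]]
```

View pics/c7.png

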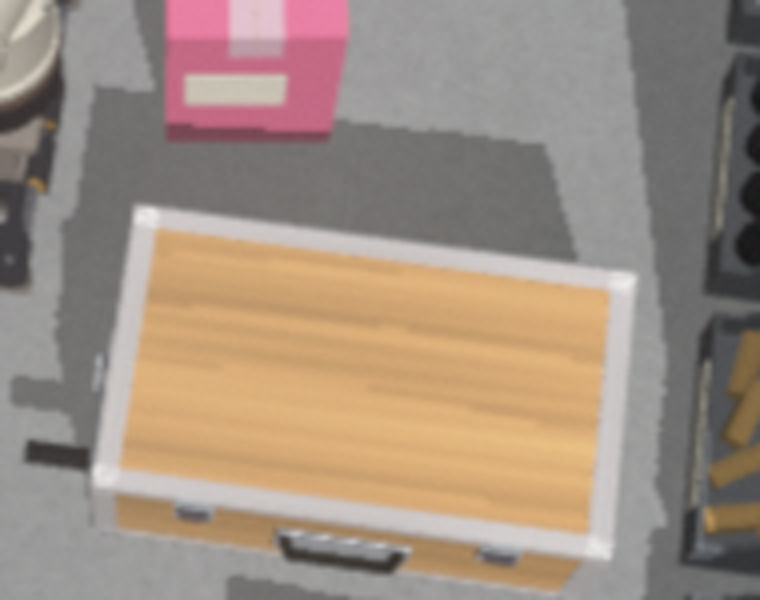

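View pics/top7.png

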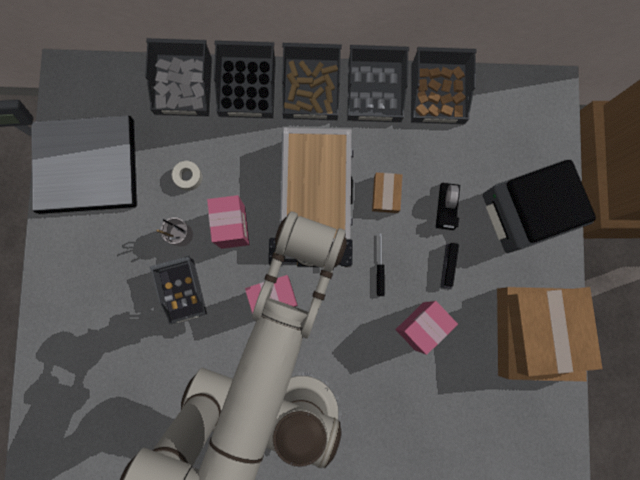

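```bash
python3 -c "
from h import *
bot.job_done();print(bot.current_clock())"
```

```text
the job is handed in; nothing more can be done
the job is handed in; nothing more can be done
```

I tipped the carton onto its back across both bearers, then broke the stay's knee, and the lid is now shut. The job was handed in at about 20.6 s on the clock, well under the 61 s limit.

- **Carton:** in the pictures it lay label up, with its underside at about x = -0.077 in the case and its far end at about 0.104. That puts it on both bearers, about 13 mm inside the -0.09 limit. I took this before closing the lid; the shut lid hid it afterwards, so I could not look again.
- **Lid:** I pushed the knee grip level to -y until the lid was at roughly 60–70° of opening. It then sank shut by itself. The lid's corners match the predicted shut position to about 1–2 pixels.
- **Slam limit:** I did not measure the lid's closing speed. The pictures, about 0.75 s apart, suggest a slow sink.
- **Other things on the bench:** by eye, the bystanders look unmoved between the first and last top pictures.
- **Robot:** the gripper was about 0.2 m above the case's rim, and the wrist force read within 1 N of zero on each axis. The largest reading while pushing was about 3 N; I read it only at the end of each move segment.

No check failed or disagreed with another.

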